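# Take a finished ceramic block out of the vise and hold its stem in the ring gauge

## Robot

A 6-joint arm with a two-finger parallel gripper is mounted at the origin on the work surface. World frame = base frame: x ahead of the robot, y to its left, z up, the work surface at z = 0. Lengths are in mm, angles in rad, forces in N, time in s.
With the tool pointing down it reaches from about 350 to 775 mm from the base axis. Payload 7.3 kg.
Tool frame: the origin (TCP) lies at the very end of the fingers, on their centre line; the grasp point (between the pads) lies behind it (bot.grip_point_offset is the z of the grasp point in the tool frame, in mm); z points along the fingers, y is the line along which they close (so a half turn about z gives the same grasp; the last joint's range is limited). The gripper opens to 92 mm and grips with 3 to 60 N. Pads are 19 mm wide; open, the fingers measure 130 mm over their backs; the gripper's body (75 mm by 190 mm) begins 47 mm behind the grasp point.
Start: joints at [1.115, 0.342, 1.524, -0, 1.275, -0.146], TCP at [160.041, 500.032, 226.741] pointing down, gripper open.
Joint ranges: [-2.53, 2.53], [-0.77, 2.02], [0.04, 2.7], [-1, 4.14], [0.28, 2.66], [-3.11, 3.11]. Speed limits (rad/s): [2.57, 2.57, 3.14, 3.14, 3.14, 3.14].

## Interface

Orientations are given as [roll, pitch, yaw] about the fixed x, y, z axes, in that order (R = Rz(yaw) Ry(pitch) Rx(roll)).
In Python, from plant import bot gives the robot as it stands. The module is installed in compiled form; this text tells all that it offers.
- The arm moves only by the shell command python3 -m crank 'ROWS'. ROWS is JSON, a list that holds one entry, the list of rows, each a list of 5 numbers: the opening, from 0 (shut) to 1 (fully open), then the shift along the tool's x, y, z in cm, then the turn about the tool's z in degrees. In form: [[[claw, x, y, z, turn], ...]]. A call has exactly 10 rows; each row is the pose to reach, as a shift and turn from the pose commanded when the call began, along the tool's axes at that moment; what a row does not reach only later rows make up. A row lasts 1/10 s, in which the tool goes at most 50 mm and 8.59 degrees, less where a joint would pass 70% of its speed; a pose out of reach is approached as far as the arm can. A call with a gripper value outside its range is refused whole. The fingers move at their own pace and stop on an object; the grip force is fixed at half the most. Time passes only in rows, so rows that repeat a pose let the fingers close, or fill a call up. It gives the time, the measured TCP pose, the force, the opening and the grip force at its end, in the units of the state.
- bot.get_obs(): the state, without advancing time (a new reading comes with each control period).
- bot.capture(name): name is "scene" or "side" or "wrist"; returns (picture, depth): 480x640x3 uint8, red, green, blue; 480x640 float32, mm along the optical axis (not along the pixel's ray), 0 where there is no reading.
- bot.calibration(name): a dict with "vertical_fov" (degrees; the focal length in pixels is half the picture's height over the tangent of half this angle, whatever the lens; pixels are square), "cx", "cy" (the principal point, pixels), "rvec" (rotation vector, rad) and "tvec" (3), from world to camera coordinates, as OpenCV has them; the wrist camera has in their place "tool_from_camera" (4x4, takes a point from camera to tool coordinates, whose origin is the TCP and whose axes are the flange's). Camera axes: x right, y down, z forward; pixel columns grow to the right and rows downward; lengths in mm; the calibration is good to about 2 mm. A picture is of the moment at which its call begins: read the wrist's pose just before it. calibration takes no time and is no camera call.
- bot.close_job(): hands the job in; it is judged then, once.
The state is a dict: "time": time; "joint_positions": joint angles; "dq": joint speeds; "tau": joint torques, N m; "tool_pos": TCP position; "tcp_rot": TCP orientation; "contact_force": force on the tool from outside, world axes, zero at the start; "moment": the same for the moment, N m; "grip_width": finger opening in mm; "finger_force": force on a finger pad.
Only numpy, scipy, OpenCV 4.12 (cv2) and the standard library are available. Lean on these libraries where they do the work, as an engineer would, in place of code of your own. Each camera call takes 0.05 s, during which the arm holds its last target. There are 200 camera calls.

## Task

Slide the vise's blue jaw all the way open by its red grip, lift the finished ceramic block out, and lower its brass stem upright through the middle of the blue ring of the optical gauge until the tip shows well below the ring, without any part of the block, its plate or its stem touching the gauge. Finish holding it there in the gripper, still and centred in the bore, clear of the ring all round and above; do not let go. Leave the jaw open and leave the other things on the bench where they are.

Things in the scene. Friction and masses are not known exactly. Their poses are not given: they have to be found in the camera images.
- vise: Aluminium bench vise, fixed. Origin on the table under the clamped part's centre; base x -48..48, y -133..67. Bed (tops of two rails, x -32..32) 80 above the table, with a 20 wide slot along y between the rails. Fixed steel jaw at +y: inner face y=20, 64 wide, top 112 above the table. The blue jaw is at -y.
- jaw (a joint): Blue sliding jaw, m: near 0 closed, grows as it slides along the vise's -y, stop at 0.045 = fully open. About 4 N friction, stays where left. Jaw block 64 (vise x) x 52 (y), top 110.5 above the table, face at vise y=-20 when closed; a steel lip reaches 10 further over the part's plate and keeps the part down until the jaw is open.
- jaw_grip (a point): Point in the jaw's upright red grip, 142 above the table, on the grip's axis, at vise x=0, y=-62 when closed. The grip is 20 (vise x) x 14 (vise y) and stands 110 to 156 above the table. It can be pinched from above across its 20 mm.
- blank: Finished part, about 0.2 kg: white block 24 (x) x 18 (y), z 12..48 (rounded cusps to 52), on a steel plate 44 x 39 x 12, brass stem below. Origin: centre of the plate's underside, z up. Starts upright, plate on the vise's bed, axes along the vise's, stem hanging free in the slot; stays standing when the jaw opens. Across the block's x no jaw is in the way of fingers.
- stem_tip (a point): Lower end of the brass stem (10 diameter, 60 long, upright under the plate's centre): 60 below the blank's origin on its axis.
- gauge: Optical ring gauge, fixed. White base 120 wide, x -80..50, 16 high; white post at its -x (the robot's side), carrying a blue ring with upright axis. Origin on the table under the bore's centre. Nothing of it is higher than 100.
- gauge_bore (a point): Centre of the mouth of the blue ring's bore, 100 above the table. Ring: bore 24 diameter, through, 22 deep, 60 outer diameter; below it is empty down to 16 above the table.
- amber_bottle: Bystander: small amber glass dropper bottle, black cap, 30 diameter, 65 high. Origin at the centre of its underside.
- white_bottle: Bystander: white bottle with blue cap, 40 diameter, 95 high. Origin at the centre of its underside.
- jar: Bystander: white jar with orange lid, 60 diameter, 55 high. Origin at the centre of its underside.
- arch_model: Bystander: dental arch model, white teeth on a terracotta-coloured base 60 x 66, 25 high. Origin at the centre of its underside.
- screwdriver: Bystander: screwdriver lying flat, 160 long. Origin at the middle of its length, at table height.
- disc: Bystander: white ceramic disc, 48 diameter, 20 high. Origin at the centre of its underside.
Mind the look-alikes: they are no part of the job. Of the things that look like the vise, the middle-sized one is meant.

How it is judged:
By the outcome, as a careful person would: the job done as asked, in the order asked, and still so for the second after the job is handed in, while the arm keeps its last pose, push and grip.
It also fails if it takes over 61 s, if anything falls off the work surface, if the arm or the gripper's body presses on something with over 40 N, if the wrist force passes 120 N, or if a joint passes its speed limit or range.

## Working session

There is one attempt and no reset: what is moved stays moved. The work goes in short steps, Python scripts to look and compute and a shell command to move; the robot and the scene stay as the last step left them, time stands still between calls to the robot, and variables do not carry over. Pictures are saved under pics/ and viewed, at most 10 in all, crops included, and the job is handed in when it is done.

```bash
mkdir -p pics
cat > h.py <<'E'
import numpy as np, cv2
from plant import bot
from scipy.spatial.transform import Rotation as R
def cam(n,obs=None):
    c=bot.calibration(n); f=240/np.tan(np.radians(c["vertical_fov"]/2))
    K=np.array([[f,0,c["cx"]],[0,f,c["cy"]],[0,0,1]])
    if "rvec" in c:
        Rm=cv2.Rodrigues(np.array(c["rvec"],float))[0]; t=np.array(c["tvec"],float).ravel()
        return K,Rm.T,-Rm.T@t
    T=np.array(c["tool_from_camera"]); Rt=R.from_euler('xyz',obs["tcp_rot"]).as_matrix()
    return K,Rt@T[:3,:3],Rt@T[:3,3]+np.array(obs["tool_pos"])
def cloud(d,K,Rw,p):
    v,u=np.mgrid[:480,:640]
    P=np.stack([(u-K[0,2])/K[0,0]*d,(v-K[1,2])/K[1,1]*d,d],-1)
    return P@Rw.T+p
def onplane(uv,z,K,Rw,p):
    r=Rw@np.linalg.inv(K)@np.array([uv[0],uv[1],1.]); return p+r*(z-p[2])/r[2]
def shot(n):
    o=bot.get_obs(); im,d=bot.capture(n); K,Rw,p=cam(n,o)
    return o,im,d,K,Rw,p
def save(n,im): cv2.imwrite("pics/"+n+".png",im[:,:,::-1])
E
python3 - <<'E'
from h import *
for n in("scene","side"):
    o,im,d,K,Rw,p=shot(n); save(n+"0",im); np.savez(n+"0.npz",im=im,d=d)
    print(n,p.round(),K[0,0],(d>0).mean(),bot.calibration(n))
print(o,bot.grip_point_offset)
print(bot.calibration("wrist"))
E
```

```text
scene [ 994.  567. 1068.] 558.1901300387647 0.9959765625 {'vertical_fov': 46.531640219430415, 'cx': 320.0236652102874, 'cy': 240.2492032174347, 'rvec': array([ 0.91937008,  2.65299317, -0.87444869]), 'tvec': array([ 435.41580353, -220.17365484, 1487.15642845])}
side [215. 821. 795.] 469.20368323832844 0.995859375 {'vertical_fov': 54.179936385373665, 'cx': 323.48086326864143, 'cy': 245.41382479971332, 'rvec': array([ 0.52041635, -2.63708404,  1.29140526]), 'tvec': array([ 499.8237382 ,  212.58882621, 1028.36042516])}
{'time': 0.05, 'joint_positions': array([ 1.11498269e+00,  3.42694521e-01,  1.52500222e+00,  6.33024170e-06,
        1.27541507e+00, -1.46015450e-01]), 'dq': array([ 5.53901178e-04, -8.38135213e-04, -8.12370831e-04, -4.45290654e-04,
       -8.36740361e-05,  3.02951840e-04]), 'tau': array([ 3.89287976e-03, -4.32421196e+01, -2.45003307e+01,  7.20283971e-02,
        5.21166308e-02, -2.85868225e-05]), 'tool_pos': array([159.85908316, 499.64423053, 226.06477481]), 'tcp_rot': array([-3.14009054e+00, -2.27021696e-04,  2.83179245e+00]), 'contact_force': array([-0.06074612, -0.61283041,  0.31019727]), 'moment': array([-0.04417964, -0.02045511, -0.02765641]), 'finger_force': 0.0, 'grip_width': 91.90127774353178} -18.8
{'vertical_fov': 61.485114792410336, 'cx': 323.14473774537345, 'cy': 239.26398178313454, 'tool_from_camera': array([[-9.44512912e-04, -9.62938239e-01, -2.69720329e-01,
         7.32083424e+01],
       [ 9.99999455e-01, -7.89375048e-04, -6.83645088e-04,
        -8.02856365e-02],
       [ 4.45397499e-04, -2.69720828e-01,  9.62938459e-01,
        -1.57754265e+02],
       [ 0.00000000e+00,  0.00000000e+00,  0.00000000e+00,
         1.00000000e+00]])}
```

View pics/scene0.png

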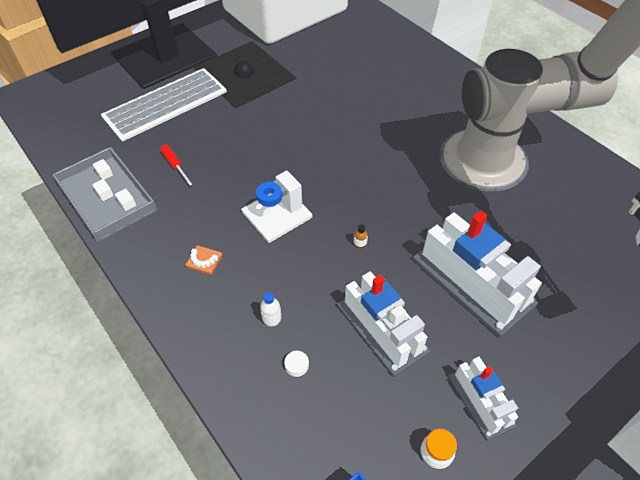

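View pics/side0.png

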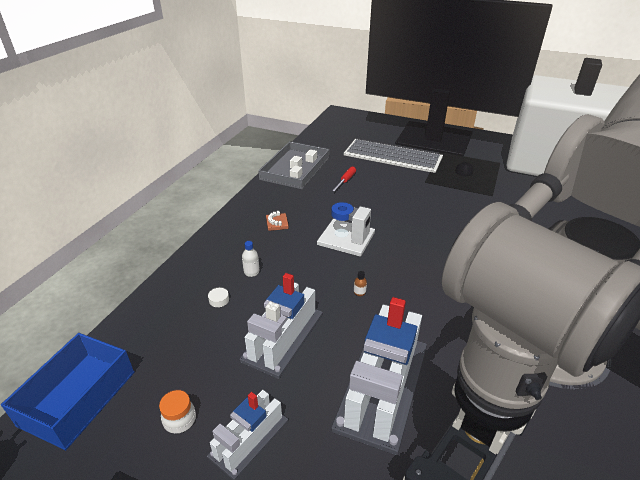

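The scene view shows three vises. The middle-sized one has its red grip at about (377,285), its block at (397,313) and its fixed jaw at (407,328). The gauge ring is at (268,193). In the side view the same grip is at (289,283) and the ring at (342,212).

Run:
```python
from h import *
def fit(P): 
    r=cv2.minAreaRect(P[:,:2].astype(np.float32)); return np.round(r[0],1),np.round(r[1],1),round(r[2],1)
for n,wv,wg in(("scene",(335,265,432,375),(235,165,315,242)),("side",(238,268,324,375),(315,198,380,255))):
    z=np.load(n+"0.npz"); im=z["im"].astype(int); d=z["d"]; K,Rw,p=cam(n); W=cloud(d,K,Rw,p)
    r,g,b=im[...,0],im[...,1],im[...,2]
    def box(w): m=np.zeros(d.shape,bool); m[w[1]:w[3],w[0]:w[2]]=1; return m
    red=(r>120)&(g<70)&(b<70)&box(wv)
    P=W[red]; print(n,"red",P.mean(0).round(1),np.percentile(P,[2,98],axis=0).round(1).tolist())
    t=P[P[:,2]>P[:,2].max()-4]; print(" redtop",len(t),t.mean(0).round(1),fit(t))
    blue=(b>90)&(r<80)&(b-r>60)
    P=W[blue&box(wg)]; t=P[(P[:,2]>95)&(P[:,2]<106)]; print(" ring",len(t),fit(t),np.median(t[:,2]),cv2.minEnclosingCircle(t[:,:2].astype(np.float32)))
    P=W[blue&box(wv)]; t=P[(P[:,2]>105)&(P[:,2]<118)]; print(" bluejaw",len(t),fit(t),np.median(t[:,2]))
    P=W[box(wv)]; P=P[P[:,2]>50]; print(" hist z",np.histogram(P[:,2],bins=range(50,180,6)))
    grey=(abs(r-b)<40)&box(wv)&(W[...,2]>107)&(W[...,2]<118); t=W[grey]; print(" greytop",len(t),fit(t))
    # white block: above 120
    t=W[box(wv)&~red&(W[...,2]>122)&(r>150)&(b>120)]; print(" block",len(t),t.mean(0) if len(t) else 0,fit(t) if len(t) else 0)
```

```text
scene red [551.8 179.8 139.1] [[540.5, 171.9, 113.7], [559.7, 186.2, 156.1]]
 redtop 15 [549.3 179.6 156. ] (array([549.2, 180.4]), array([17.1, 11.7]), 5.6)
 ring 324 (array([ 561.9, -182.4]), array([61. , 56.3]), 72.7) 98.62366219834257 ((561.2794189453125, -181.62033081054688), 31.57525062561035)
 bluejaw 560 (array([550.5, 192.6]), array([48.2, 65.3]), 86.7) 108.94878557849557
 hist z (array([134, 135, 141, 140, 543, 185, 188, 125, 119, 818, 459,  39,  98,
        51,  21,  15,  31,  53,   1,   0,   0]), array([ 50,  56,  62,  68,  74,  80,  86,  92,  98, 104, 110, 116, 122,
       128, 134, 140, 146, 152, 158, 164, 170, 176]))
 greytop 580 (array([552.5, 231.3]), array([119.8,  65.7]), 84.8)
 block 129 [598.8910251  275.7625982  221.93849447] (array([751.6, 395.3]), array([591.5,  50.1]), 40.2)
side red [543.8 186.6 140.9] [[536.9, 173.8, 112.3], [556.2, 188.0, 156.4]]
 redtop 1 [214.9 821.3 794.9] (array([214.9, 821.3]), array([0., 0.]), 0.0)
 ring 200 (array([ 559.5, -180. ]), array([59. , 59.4]), 68.1) 98.65137535847015 ((559.0107421875, -180.6345977783203), 32.470428466796875)
 bluejaw 436 (array([548.4, 194.5]), array([52.2, 64.2]), 85.9) 109.70489726915548
 hist z (array([142, 134, 152, 135, 384, 183, 157, 129, 149, 507, 532,  49,  82,
        64,  25,  24,  24,  51,   0,   0,   0]), array([ 50,  56,  62,  68,  74,  80,  86,  92,  98, 104, 110, 116, 122,
       128, 134, 140, 146, 152, 158, 164, 170, 176]))
 greytop 501 (array([552.2, 234.2]), array([117. ,  65.5]), 87.2)
 block 109 [516.91262309 305.05419765 194.87052769] (array([391.6, 532.6]), array([ 27.8, 676.5]), 29.1)
```

Run:
```python
from h import *
z=np.load("scene0.npz"); a=cv2.resize(z["im"][260:380,330:440],None,fx=3.6,fy=3.6,interpolation=2)
z=np.load("side0.npz"); b=cv2.resize(z["im"][260:380,230:330],None,fx=3.6,fy=3.6,interpolation=2)
save("crop",np.hstack([a,b]))
```

```text
(no output)
```

View pics/crop.png

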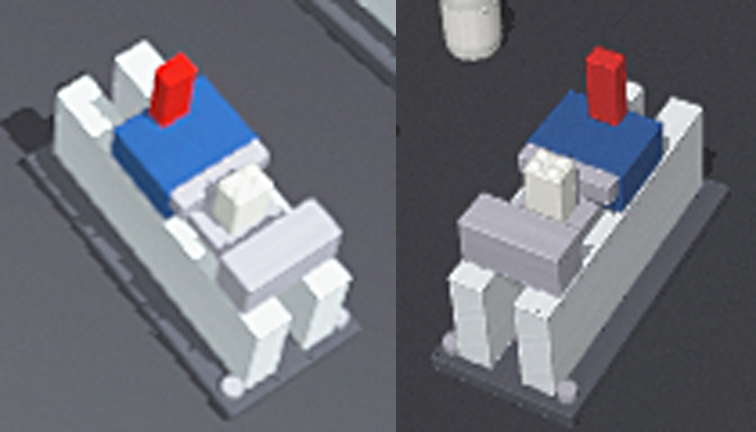

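```bash
python3 -m crank '[[[1,0,0,-5,8],[1,-3,-1,-9,16],[1,-7,-2.5,-10,24],[1,-12,-4,-10,32],[1,-16.5,-5.6,-10,40],[1,-21,-7.2,-10,48],[1,-25.5,-8.7,-10,56],[1,-30,-10.3,-10,64],[1,-34.5,-11.8,-10,70],[1,-39,-13.4,-10,76]]]'
```

```text
time: 1.1
tool_pos: [491.8, 252.0, 326.4]
tcp_rot: [-3.141, 0.0, 1.501]
contact_force: [0.9, 1.7, 0.6]
grip_width: 91.9
finger_force: 0.0
```

```bash
python3 -m crank '[[[1,-1.5,2.5,2,0],[1,-3.8,6.1,4,0],[1,-3.8,6.1,6,0],[1,-3.8,6.1,8.6,0],[1,-3.8,6.1,8.6,0],[1,-3.8,6.1,8.6,0],[1,-3.8,6.1,8.6,0],[1,-3.8,6.1,8.6,0],[1,-3.8,6.1,8.6,0],[1,-3.8,6.1,8.6,0]]]'
python3 - <<'E'
from h import *
o,im,d,K,Rw,p=shot("wrist"); save("w1",im); np.savez("w1.npz",im=im,d=d,pos=o["tool_pos"],rot=o["tcp_rot"])
E
```

```text
time: 2.1
tool_pos: [549.1, 211.8, 241.4]
tcp_rot: [3.14, -0.0, 1.506]
contact_force: [-0.4, 0.6, 0.8]
grip_width: 91.9
finger_force: 0.0
```

View pics/w1.png

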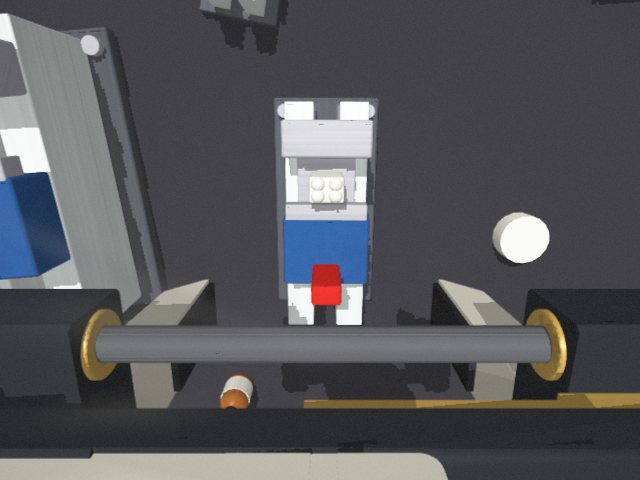

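The wrist view shows the vise almost square to the tool, with the blue jaw at about (326,250), the red grip at (326,285) and the block at (326,187).

Run:
```python
from h import *
z=np.load("w1.npz"); im=z["im"].astype(int); d=z["d"]; K,Rw,p=cam("wrist",dict(tool_pos=z["pos"],tcp_rot=z["rot"])); W=cloud(d,K,Rw,p)
r,g,b=im[...,0],im[...,1],im[...,2]
win=np.zeros(d.shape,bool); win[90:310,265:390]=1
def fit(n,m):
    P=W[m&win]; q=cv2.minAreaRect(P[:,:2].astype(np.float32)); print(n,len(P),np.round(q[0],1),np.round(q[1],1),round(q[2],1),np.median(P[:,2]).round(1))
red=(r>110)&(g<60)&(b<60); blue=(b>90)&(r<80)
fit("redtop",red&(W[...,2]>151)); fit("blue",blue&(abs(W[...,2]-110)<3))
gr=(abs(r-b)<50)&(r>90)
fit("fixed jaw",gr&(abs(W[...,2]-112)<3)&(np.mgrid[:480,:640][0]<165)); fit("blocktop",gr&(W[...,2]>124)&(W[...,2]<140)&(r>140)); fit("plate",gr&(abs(W[...,2]-92)<3))
fit("base",gr&(abs(W[...,2]-112)<3))
```

```text
redtop 598 [551.4 227.9] [112.7  18.4] 86.3 155.6
blue 4715 [549.3 193.8] [51.3 64.3] 86.4 110.4
fixed jaw 3504 [555.3 275.4] [25.8 64.2] 86.2 111.8
blocktop 933 [552.9 243. ] [17.7 24. ] 86.3 129.0
plate 1459 [553.3 244.9] [33.1 43.7] 85.9 91.8
base 4802 [552.2 228.2] [120.3  64.2] 86.2 111.5
```

```bash
python3 -m crank '[[[1,-1.5,0.1,2,0],[1,-3.1,0.2,4,0],[1,-3.1,0.2,7,0],[1,-3.1,0.2,9,0],[1,-3.1,0.2,11,0],[1,-3.1,0.2,11.7,0],[1,-3.1,0.2,11.7,0],[0.1,-3.1,0.2,11.7,0],[0.1,-3.1,0.2,11.7,0],[0.1,-3.1,0.2,11.7,0]]]' && python3 -m crank '[[[0.1,0,0,0,0],[0.1,0,0,0,0],[0.1,0,0,0,0],[0.1,0,0,0,0],[0.1,0,0,0,0],[0.1,0,0,0,0],[0.1,0,0,0,0],[0.1,0,0,0,0],[0.1,0,0,0,0],[0.1,0,0,0,0]]]'
```

```text
time: 3.15
tool_pos: [549.5, 180.7, 124.7]
tcp_rot: [3.14, -0.001, 1.505]
contact_force: [-0.4, 0.0, 0.1]
grip_width: 72.2
finger_force: 0.0
time: 4.15
tool_pos: [548.9, 180.5, 123.7]
tcp_rot: [-3.141, -0.0, 1.505]
contact_force: [-0.2, 0.1, 1.0]
grip_width: 19.9
finger_force: 30.0
```

```bash
python3 -m crank '[[[0.1,-0.5,0,0,0],[0.1,-1,0,0,0],[0.1,-1.5,0,0,0],[0.1,-2,0,0,0],[0.1,-2.5,0,0,0],[0.1,-3,0,0,0],[0.1,-3.5,0,0,0],[0.1,-4,0,0,0],[0.1,-4.3,0,0,0],[0.1,-4.5,0,0,0]]]' && python3 -m crank '[[[0.1,0,0,0,0],[0.1,-0.1,0,0,0],[0.1,-0.2,0,0,0],[0.1,-0.2,0,0,0],[0.1,-0.2,0,0,0],[0.1,-0.2,0,0,0],[0.1,-0.2,0,0,0],[0.1,-0.2,0,0,0],[0.1,-0.2,0,0,0],[0.1,-0.2,0,0,0]]]'
```

```text
time: 5.15
tool_pos: [545.9, 138.7, 123.7]
tcp_rot: [3.141, -0.006, 1.504]
contact_force: [0.3, 25.6, -3.3]
grip_width: 19.7
finger_force: 30.0
time: 6.15
tool_pos: [545.9, 138.6, 123.7]
tcp_rot: [3.141, -0.008, 1.506]
contact_force: [0.5, 25.9, -4.1]
grip_width: 19.6
finger_force: 30.0
```

```bash
python3 -m crank '[[[0.1,0.3,0,0,0],[1,0.3,0,0,0],[1,0.3,0,0,0],[1,0.3,0,0,0],[1,0.3,0,0,0],[1,0.3,0,0,0],[1,0.3,0,0,0],[1,0.3,0,-1,0],[1,0.3,0,-4,0],[1,0.3,0,-7,0]]]' && python3 -m crank '[[[1,0,0,-3,0],[1,2,0,-4.5,0],[1,5,0,-4.5,0],[1,7,0,-4.5,0],[1,7,0,-4.5,0],[1,7,0,-4.5,0],[1,7,0,-4.5,0],[1,7,0,-4.5,0],[1,7,0,-4.5,0],[1,7,0,-4.5,0]]]'
python3 - <<'E'
from h import *
o,im,d,K,Rw,p=shot("wrist"); save("w2",im); W=cloud(d,K,Rw,p); im=im.astype(int)
r,g,b=im[...,0],im[...,1],im[...,2]; v,u=np.mgrid[:480,:640]
win=(v>60)&(v<320)&(u>265)&(u<390)
def fit(n,m):
    P=W[m&win]; q=cv2.minAreaRect(P[:,:2].astype(np.float32)); print(n,len(P),np.round(q[0],1),np.round(q[1],1),round(q[2],1),np.median(P[:,2]).round(1))
red=(r>110)&(g<60)&(b<60); blue=(b>90)&(r<80); gr=(abs(r-b)<50)&(r>90)
fit("blue",blue&(abs(W[...,2]-110)<3)); fit("blocktop",gr&(W[...,2]>124)&(W[...,2]<140)&(r>140)&(v<260)); fit("plate",gr&(abs(W[...,2]-92)<3)); fit("redtop",red&(W[...,2]>152)&(v>200))
fit("fixed",gr&(abs(W[...,2]-112)<3)&(W[...,1]>255))
E
```

```text
time: 7.15
tool_pos: [545.8, 136.6, 194.8]
tcp_rot: [-3.141, 0.0, 1.505]
contact_force: [0.9, -0.3, 0.5]
grip_width: 87.2
finger_force: 0.0
time: 8.15
tool_pos: [550.7, 206.0, 238.8]
tcp_rot: [3.142, -0.0, 1.505]
contact_force: [-0.5, -0.0, 0.2]
grip_width: 91.9
finger_force: 0.0
blue 3992 [546.5 155.3] [44.3 64. ] 86.3 110.4
blocktop 961 [552.8 242.8] [18.1 23.6] 85.7 129.0
plate 1926 [552.9 242.3] [38.5 44. ] 86.1 91.8
redtop 1 [554.9 278.5] [0. 0.] 0.0 396.5
fixed 3614 [555.3 275.4] [25.9 64. ] 86.2 111.7
```

View pics/w2.png

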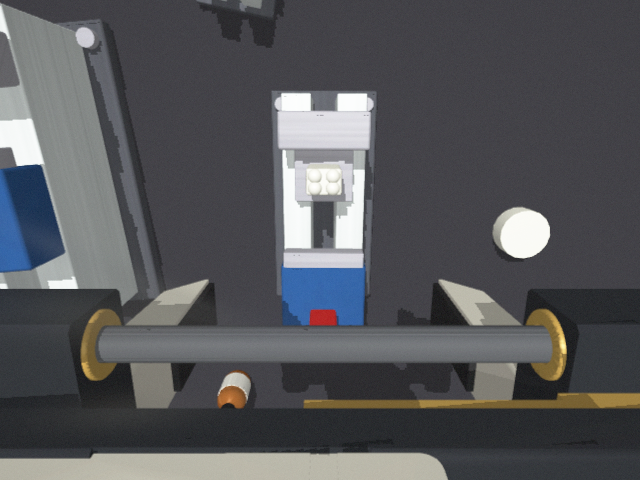

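```bash
python3 -m crank '[[[1,2,0,2,0],[1,3.7,0,5,0],[1,3.7,0,9,0],[1,3.7,0,12,0],[1,3.7,0,13.5,0],[1,3.7,0,14.2,0],[1,3.7,0,14.2,0],[1,3.7,0,14.2,0],[0.1,3.7,0,14.2,0],[0.1,3.7,0,14.2,0]]]' && python3 -m crank '[[[0.1,0,0,0,0],[0.1,0,0,0,0],[0.1,0,0,0,0],[0.1,0,0,0,0],[0.1,0,0,0,0],[0.1,0,0,0,0],[0.1,0,0,0,0],[0.1,0,0,0,0],[0.1,0,0,0,0],[0.1,0,0,0,0]]]'
```

```text
time: 9.2
tool_pos: [553.6, 243.5, 97.9]
tcp_rot: [3.14, -0.001, 1.505]
contact_force: [0.2, -1.0, -0.5]
grip_width: 80.3
finger_force: 0.0
time: 10.2
tool_pos: [553.1, 243.4, 96.7]
tcp_rot: [3.142, -0.0, 1.505]
contact_force: [0.5, -0.2, -0.1]
grip_width: 24.0
finger_force: 30.0
```

```bash
python3 -m crank '[[[0.1,0,0,-0.5,0],[0.1,0,0,-1.5,0],[0.1,0,0,-3,0],[0.1,0,0,-5,0],[0.1,0,0,-7,0],[0.1,0,0,-9,0],[0.1,0,0,-11,0],[0.1,0,0,-13,0],[0.1,0,0,-15,0],[0.1,0,0,-17,0]]]' && python3 -m crank '[[[0.1,0,0,-0.3,0],[0.1,-2,0,-1,0],[0.1,-4,0,-1,0],[0.1,-7,0,-1,0],[0.1,-10,0,-1,0],[0.1,-13,0,-1,0],[0.1,-16,0,-1,0],[0.1,-19,0,-1,0],[0.1,-21,0,-1,0],[0.1,-22,0,-1,0]]]'
python3 - <<'E'
from h import *
# refine ring from initial views: bore-centre from blue top annulus + occlusion free circle fit
for n,w in(("scene",(235,165,315,242)),("side",(315,198,380,255))):
    z=np.load(n+"0.npz"); im=z["im"].astype(int); K,Rw,p=cam(n)
    r,b=im[...,0],im[...,2]; m=((b>90)&(b-r>60)).astype(np.uint8); k=np.zeros_like(m); k[w[1]:w[3],w[0]:w[2]]=1; m*=k
    c,h=cv2.findContours(m,cv2.RETR_CCOMP,cv2.CHAIN_APPROX_NONE)
    for q,hh in zip(c,h[0]):
        if len(q)>=8: 
            P=np.array([onplane(x[0],100,K,Rw,p) for x in q])[:,:2].astype(np.float32); print(n,"hole" if hh[3]>=0 else "outer",len(q),cv2.fitEllipse(P))
E
```

```text
time: 11.2
tool_pos: [552.9, 243.4, 268.5]
tcp_rot: [3.141, -0.0, 1.505]
contact_force: [0.0, -0.4, -1.0]
grip_width: 23.4
finger_force: 30.0
time: 12.2
tool_pos: [538.2, 22.2, 276.2]
tcp_rot: [-3.141, 0.0, 1.504]
contact_force: [-0.4, 1.0, -1.5]
grip_width: 23.6
finger_force: 30.0
scene outer 74 ((565.6399536132812, -174.88375854492188), (59.21535110473633, 75.5974349975586), 151.36795043945312)
scene hole 15 ((565.6593627929688, -174.19126892089844), (9.748849868774414, 16.58614730834961), 59.86671447753906)
side outer 59 ((555.9061279296875, -166.8304901123047), (55.62129211425781, 87.97159576416016), 14.079907417297363)
```

```bash
python3 -m crank '[[[0.1,-1.5,0.3,0,0],[0.1,-4,0.7,0,0],[0.1,-7,1.2,0,0],[0.1,-10,1.7,0,0],[0.1,-13,2.2,0,0],[0.1,-16,2.7,0,0],[0.1,-19,3.2,0,0],[0.1,-21.5,3.6,0,0],[0.1,-23.2,3.9,0,0],[0.1,-24.1,3.9,0,0]]]' && python3 -m crank '[[[0.1,0,0,0,0],[0.1,0,0,0,0],[0.1,0,0,0,0],[0.1,0,0,0,0],[0.1,0,0,0,0],[0.1,0,0,0,0],[0.1,0,0,0,0],[0.1,0,0,0,0],[0.1,0,0,0,0],[0.1,0,0,0,0]]]'
python3 - <<'E'
from h import *
o,im,d,K,Rw,p=shot("wrist"); save("w3",im); W=cloud(d,K,Rw,p); np.savez("w3.npz",im=im,W=W,d=d,pos=o["tool_pos"],rot=o["tcp_rot"])
im=im.astype(int); r,b=im[...,0],im[...,2]; m=((b>90)&(b-r>60)&(abs(W[...,2]-100)<4))
P=W[m]; print(len(P),np.median(P[:,2]),cv2.minEnclosingCircle(P[:,:2].astype(np.float32)))
c,h=cv2.findContours(m.astype(np.uint8),cv2.RETR_CCOMP,cv2.CHAIN_APPROX_NONE)
for q,hh in zip(c,h[0]):
    if len(q)>=12:
        Q=np.array([onplane(x[0],100,K,Rw,p) for x in q])[:,:2].astype(np.float32); print("hole" if hh[3]>=0 else "outer",len(q),q.mean((0,1)),cv2.fitEllipse(Q))
E
```

```text
time: 13.2
tool_pos: [562.0, -220.3, 276.1]
tcp_rot: [-3.141, -0.0, 1.505]
contact_force: [0.1, 0.6, -0.3]
grip_width: 23.6
finger_force: 30.0
time: 14.2
tool_pos: [561.8, -219.2, 276.7]
tcp_rot: [3.142, -0.0, 1.505]
contact_force: [-0.5, -0.6, -1.1]
grip_width: 23.9
finger_force: 30.0
3391 99.78857051455924 ((560.0523681640625, -182.72360229492188), 29.859371185302734)
outer 203 [318.88669951 171.01477833] ((560.2931518554688, -182.67555236816406), (58.06657791137695, 58.25423049926758), 164.1033935546875)
hole 84 [319.51190476 171.51190476] ((560.59619140625, -182.44549560546875), (24.298734664916992, 24.764841079711914), 20.70726203918457)
```

View pics/w3.png

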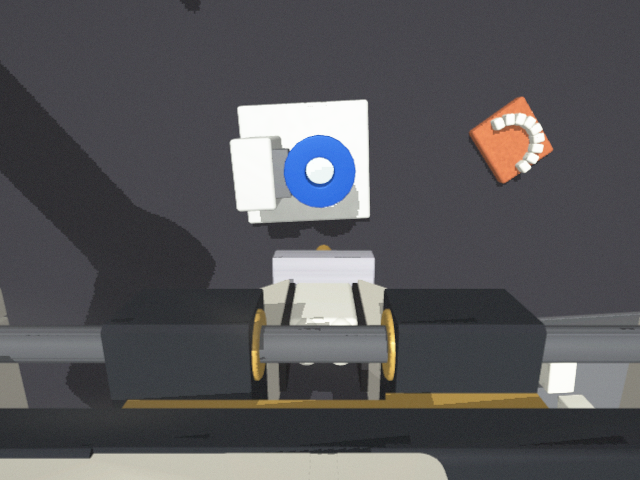

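The ring is at about (319,171) in the wrist view. The stem tip just shows at (324,246), below a level plate edge.

```bash
python3 -m crank '[[[0.1,1,-0.1,0,0],[0.1,2.5,-0.2,0,0],[0.1,3.7,-0.35,0,0],[0.1,3.7,-0.35,2,0],[0.1,3.7,-0.35,4,0],[0.1,3.7,-0.35,6,0],[0.1,3.7,-0.35,7.5,0],[0.1,3.7,-0.35,8,0],[0.1,3.7,-0.35,8,0],[0.1,3.7,-0.35,8,0]]]' && python3 -m crank '[[[0.1,0,0,0,0],[0.1,0,0,0,0],[0.1,0,0,0,0],[0.1,0,0,0,0],[0.1,0,0,0,0],[0.1,0,0,0,0],[0.1,0,0,0,0],[0.1,0,0,0,0],[0.1,0,0,0,0],[0.1,0,0,0,0]]]'
python3 - <<'E'
from h import *
S=[]
for n in("scene","side"):
    o,im,d,K,Rw,p=shot(n); np.savez(n+"1.npz",im=im,d=d)
    c=(K@(Rw.T@(np.array([560,-182,125.])-p))); c=(c[:2]/c[2]).astype(int); print(n,c)
    S.append(cv2.resize(im[c[1]-50:c[1]+50,c[0]-40:c[0]+40],None,fx=5,fy=5,interpolation=2))
    print(o["tool_pos"])
save("c1",np.hstack(S))
E
```

```text
time: 15.25
tool_pos: [561.3, -181.7, 197.7]
tcp_rot: [3.14, 0.0, 1.506]
contact_force: [0.1, -0.4, -0.5]
grip_width: 23.7
finger_force: 30.0
time: 16.25
tool_pos: [560.8, -182.0, 196.7]
tcp_rot: [3.142, -0.0, 1.505]
contact_force: [0.5, 0.2, -1.6]
grip_width: 24.1
finger_force: 30.0
scene [268 183]
[ 560.79553527 -182.03387175  196.68118228]
side [342 199]
[ 560.78998816 -182.02319589  196.71503721]
```

View pics/c1.png

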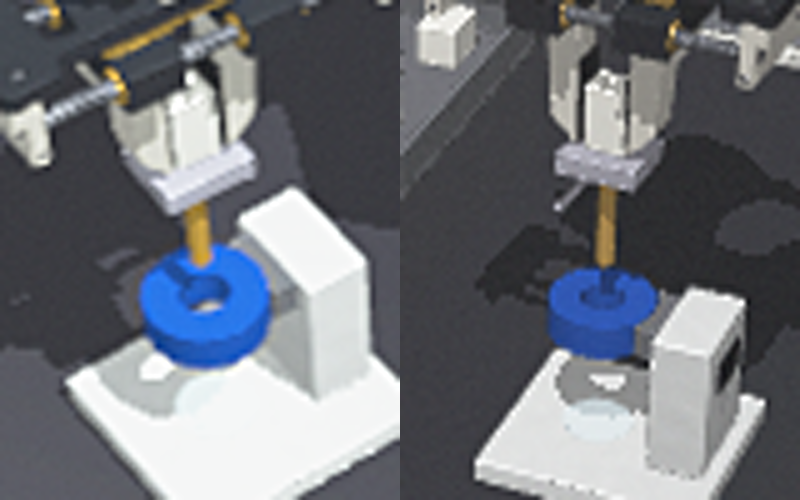

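The stem axis, extended down, meets the bore centre in both views. In the crops that is near (206,290) in the scene half and (603,297) in the side half. I'll lower it now.

```bash
python3 -m crank '[[[0.1,0,0,0.5,0],[0.1,0,0,1,0],[0.1,0,0,1.6,0],[0.1,0,0,2.3,0],[0.1,0,0,3,0],[0.1,0,0,3.8,0],[0.1,0,0,4.6,0],[0.1,0,0,5.4,0],[0.1,0,0,6,0],[0.1,0,0,6.2,0]]]' && python3 -m crank '[[[0.1,0,0,0,0],[0.1,0,0,0,0],[0.1,0,0,0,0],[0.1,0,0,0,0],[0.1,0,0,0,0],[0.1,0,0,0,0],[0.1,0,0,0,0],[0.1,0,0,0,0],[0.1,0,0,0,0],[0.1,0,0,0,0]]]'
python3 - <<'E'
from h import *
S=[]
for n in("scene","side"):
    o,im,d,K,Rw,p=shot(n)
    c=(K@(Rw.T@(np.array([560,-182,105.])-p))); c=(c[:2]/c[2]).astype(int)
    S.append(cv2.resize(im[c[1]-40:c[1]+40,c[0]-30:c[0]+30],None,fx=6.5,fy=6.5,interpolation=2))
save("c2",np.hstack(S))
E
```

```text
time: 17.35
tool_pos: [560.4, -181.8, 133.7]
tcp_rot: [-3.14, -0.001, 1.505]
contact_force: [0.5, 0.5, -1.5]
grip_width: 24.0
finger_force: 30.0
time: 18.35
tool_pos: [560.8, -182.0, 134.7]
tcp_rot: [3.142, -0.0, 1.505]
contact_force: [0.3, 0.1, -1.4]
grip_width: 23.7
finger_force: 30.0
```

View pics/c2.png

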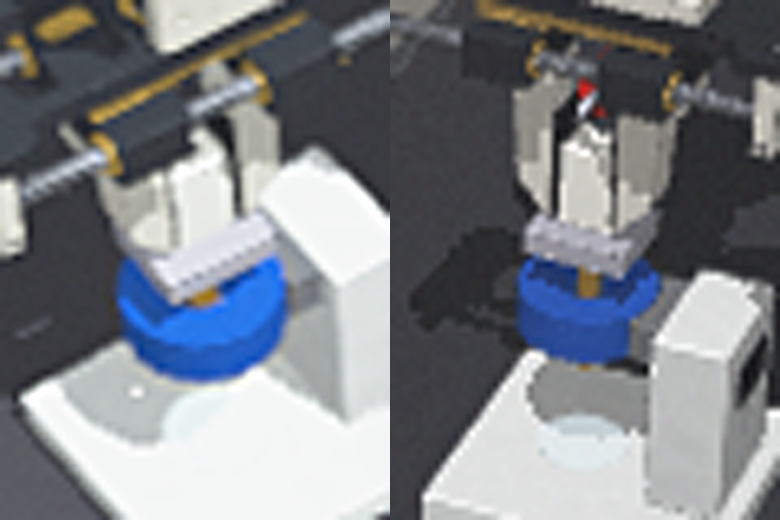

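The stem is through the bore. Its tip shows below the ring at about (585,366) in the side crop, the plate is clear above, and the force reading is only the part's weight.

```bash
python3 -c "
from plant import bot
print(bot.close_job())"
```

```text
the job is handed in; nothing more can be done
None
```

I handed the job in at about 18.5 s: the jaw is at its open stop, and the gripper holds the block still with its stem centred in the ring. By the arm's pose the tip is about 20 mm below the ring and the plate about 18 mm above it. I saw no sign of contact with the gauge and did not move anything else on the bench.

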